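Dig the nest plate out of the tool tray and set up the drilling fixture

TASK

Set up the drilling fixture. The nest plate lies hemmed in between the wooden packing block and the square tube in the green tool tray, so first lay both of those aside on the black rubber mat, then seat the nest plate all the way down on the two locating pins of the fixture base and set the steel workpiece flat in its nest. Put the packing block and the tube back into the tray, each where it lay before, and leave the caliper lying undisturbed.

Things in the scene. Friction and masses are not known exactly. Their poses are not given: they have to be found in the camera images.
- tool_tray: Green steel tray, 162 (its x) x 200 (its y) mm, fixed; origin: centre of underside. Floor 3 mm thick, rim 14 mm high. The nest plate lies in its middle, length along the tray's x; packing block and square tube lie either side of it, centres about 62 mm off along the tray's y, lengths along its x; which lies on which side changes.
- rubber_mat: Black ribbed rubber bench mat, 190 (its x) x 200 (its y) x 3 mm, fixed to the table; origin: centre of its underside. The side area: it starts empty and has room for the block and the tube side by side.
- fixture_base: Dark steel plate, 176 (x) x 96 (y) x 14 mm, fixed; origin: centre of underside. Two bright rest pads 30 x 48 mm at x = -55 and +55 mm, tops 20 mm above the origin. In the middle of each a bullet-nosed pin to 34 mm above the origin, full width for its lower 6 mm, then tapering to 3 mm: a round one, 10 mm thick, at x = -55; a diamond one, 7 (x) by 10 (y) mm, at x = +55.
- nest_plate: Loose aluminium plate, 136 (x) x 66 (y) x 10 mm, 0.3 kg; origin: centre of underside. Through holes of 11.5 mm at x = -55 and +55 mm for the pins; either way round fits. On top dark fence strips 4 x 5 mm high frame a nest 85 (x) x 55 (y) mm, its floor 10 mm above the origin. Grip the long edges (66 mm apart). Seated, its origin is 20 mm above the fixture base's origin.
- packing_block: Loose orange-brown beech block, 48 (its x) x 105 (its y) x 32 mm high, 0.14 kg; origin: centre of underside. Starts in the tray close beside the nest plate, 17 mm higher than the plate's fence, so its upper part can be gripped across the 48 mm.
- square_tube: Loose brown square steel tube offcut, 30 (its x) x 130 (its y) x 30 mm high, 0.24 kg; origin: centre of underside. Starts in the tray at the nest plate's other side, 15 mm higher than the plate's fence, so its upper part can be gripped across the 30 mm.
- workpiece: Loose bright steel block with three drilled holes, 45 (its x) x 75 (its y) x 18 mm, 0.46 kg; origin: centre of underside. Starts alone on the table nearer the robot. Lies flat in the nest with its 75 mm length (its y) along the plate's x, either way round.
- caliper: Bystander: vernier caliper, 77 x 230 x 11 mm, lying loose on the table towards the back left; origin about the middle of its extent, on its underside. To be left where it is.

How it is judged (in metres and radians):
On the way, in this order (a step that is already met when the one before it is completed fails the run):
1. the packing block and the square tube both lie on the rubber mat, let go (x of packing_block in the frame of rubber_mat between -0.085 and 0.085 m and y of packing_block in the frame of rubber_mat between -0.09 and 0.09 m and z of each of packing_block, square_tube in the frame of rubber_mat below 0.008 m and x of square_tube in the frame of rubber_mat between -0.085 and 0.085 m and y of square_tube in the frame of rubber_mat between -0.09 and 0.09 m and contact force between the fingers and packing_block below 0.2 N and contact force between the fingers and square_tube below 0.2 N), for 0.2 s.
2. the nest plate sits fully down on both locating pins (horizontal distance between nest_plate and fixture_base below 0.004 m and z of nest_plate in the frame of fixture_base below 0.022 m and angle between the x axis of nest_plate and the x axis of fixture_base, either way round below 0.08 rad), for 0.2 s.
At the end, for the whole second after the job is handed in: The nest plate is fully down on the rest pads (within 2 mm) with both pins in its holes, the workpiece lies flat in the nest between the fence strips, and the packing block and the square tube each lie flat in the tray within 15 mm and 0.2 rad of where they lay at the start; all at rest (all of step 2 and angle between nest_plate's own z axis and vertical below 0.03 rad and horizontal distance between workpiece and nest_plate below 0.01 m and z of workpiece in the frame of nest_plate below 0.012 m and angle between the y axis of workpiece and the x axis of nest_plate, either way round below 0.2 rad and angle between workpiece's own z axis and vertical below 0.04 rad and distance of each of packing_block, square_tube from where it was at the start of the episode below 0.015 m and angle between the y axis of each of packing_block, square_tube and the x axis of tool_tray, either way round below 0.2 rad and angle between each of packing_block, square_tube's own z axis and vertical below 0.05 rad and linear speed of each of nest_plate, workpiece, packing_block, square_tube below 0.02 m/s); the robot touches nothing.
It fails at once if the caliper is pushed from its place (distance of caliper from where it was at the start of the episode above 0.02 m).
It also fails if it takes over 136 s, if anything falls off the work surface, if the arm or the gripper's body presses on something with over 40 N, if the wrist force passes 120 N, or if a joint passes its speed limit or range.

ROBOT

A 6-joint arm with a two-finger parallel gripper is mounted at the origin on the work surface; the furniture and walls round the work are solid. World frame = base frame: x ahead of the robot, y to its left, z up, the work surface at z = 0. Lengths are in mm, angles in rad, forces in N, time in s.
With the tool pointing down it reaches from about 300 to 875 mm from the base axis. Payload 4.2 kg.
Tool frame: the origin (TCP) lies midway between the tips of the shut fingers; the grasp point (between the pads) lies ctrl.hold_point_z behind it (ctrl.hold_point_z is the distance from the TCP to the grasp point, in mm); z points along the fingers, y is the line along which they close (so a half turn about z gives the same grasp; the last joint's range is limited). The gripper opens to 85 mm and grips with 20 to 120 N. Pads are 22 mm wide; open, the fingers measure 114 mm over their backs; the gripper's body (76 mm by 85 mm) begins 54 mm behind the grasp point. The pads swing forward as they close: fully open they stand 13 mm farther back than shut.
Start: joints at [1.269, 0.32, 1.565, -0, 1.257, -0.02], TCP at [159.9, 552.334, 231.338] pointing down, gripper open.
Joint ranges: [-3.11, 3.11], [-0.84, 2.01], [0.21, 2.61], [-1.34, 4.49], [0.05, 2.63], [-2.56, 2.56]. Speed limits (rad/s): [2.57, 2.57, 3.14, 3.14, 3.14, 3.14].

INTERFACE

Orientations are given as a 3x3 rotation matrix whose columns are the frame's x, y, z axes.
In Python, from plant import ctrl, snapshot, camera_info, job_done gives the robot as it stands. The module is installed in compiled form; this text tells all that it offers.
- The arm moves only by the tool apply_moves, never from a script. Its argument "deltas" is one flat list of numbers, 5 for each row, row after row: the shift along the tool's x, y, z scaled (see below), then the turn about the tool's z scaled (see below), then the finger opening in mm, from 0 to 85.4. A call has 1 to 20 rows; each row is the pose to reach, as a shift and turn from the pose commanded when the call began, along the tool's axes at that moment, turning the shorter way round; what a row does not reach only later rows make up. The controller multiplies each number of a shift by 10 cm and each number of a turn by 180 degrees. A row lasts 1/8 s, in which the tool goes at most 62.5 mm and 10.7 degrees, less where a joint would pass 70% of its speed; a pose out of reach is approached as far as the arm can. A call with a number of a shift or a turn outside -1 to 1 is refused whole. A call with a gripper value outside its range is refused whole. The fingers move at their own pace and stop on an object; the grip force is fixed at half the most. Time passes only in rows, so rows that repeat a pose let the fingers close. It gives the time, the measured TCP pose, the force, the opening and the grip force at its end, in the units of the state.
- ctrl.state(): the state, without advancing time (a new reading comes with each control period).
- snapshot(name): name is "side" or "top"; returns the picture (384x512x3 uint8, red, green, blue); there is no depth.
- camera_info(name): a dict with "fovy" (degrees; the focal length in pixels is half the picture's height over the tangent of half this angle, whatever the lens; pixels are square), "cx", "cy" (the principal point, pixels), "world_from_camera" (4x4, takes a point from camera to world coordinates). Camera axes: x right, y down, z forward; pixel columns grow to the right and rows downward; lengths in mm; the calibration is good to about 2 mm. A picture is of the moment at which its call begins. camera_info takes no time and is no camera call.
- job_done(): hands the job in; it is judged then, once.
The state is a dict: "clock": time; "qpos": joint angles; "qd": joint speeds; "joint_efforts": joint torques, N m; "tool_pos": TCP position; "ee_rot": TCP orientation; "contact_force": force on the tool from outside, world axes, zero at the start; "ft_torque": the same for the moment, N m; "grip_width": finger opening in mm; "grip_force": force on a finger pad.
Only numpy, scipy, OpenCV 4.12 (cv2) and the standard library are available. Lean on these libraries where they do the work, as an engineer would, in place of code of your own. Each camera call takes 0.05 s, during which the arm holds its last target. There are 200 camera calls.

## Working session

There is one attempt and no reset: what is moved stays moved. The work goes in short steps, Python scripts to look and compute and a tool call to move; the robot and the scene stay as the last step left them, time stands still between calls to the robot, and variables do not carry over. Pictures are saved under pics/ and viewed, at most 14 in all, crops included, and the job is handed in when it is done.

Besides the shell and the picture viewer there is one more tool, called after "Call:" in YAML: its name, and indented under it one key for each argument. apply_moves: Moves the arm, as the interface text tells. Its arguments: {"type":"object","properties":{"deltas":{"type":"array","items":{"type":"number"}}},"required":["deltas"]}

```bash
mkdir -p pics; python3 - <<'E'
from plant import ctrl,snapshot,camera_info
import cv2,numpy as np
np.set_printoptions(precision=3,suppress=True)
for n in("top","side"):
    cv2.imwrite(f"pics/{n}0.png",cv2.cvtColor(snapshot(n),cv2.COLOR_RGB2BGR)); print(camera_info(n))
s=ctrl.state();print(s,ctrl.hold_point_z)
E
```

```text
{'fovy': 48.7315853973527, 'cx': 252.97142812426034, 'cy': 190.60627693560028, 'world_from_camera': array([[  -0.017,   -0.997,    0.069,  464.154],
       [  -1.   ,    0.018,    0.018,   -7.407],
       [  -0.019,   -0.069,   -0.997, 1228.38 ],
       [   0.   ,    0.   ,    0.   ,    1.   ]])}
{'fovy': 54.48841205498676, 'cx': 251.34723736201374, 'cy': 193.30960212642697, 'world_from_camera': array([[ -1.   ,   0.019,   0.005, 542.383],
       [  0.003,   0.399,  -0.917, 995.391],
       [ -0.019,  -0.917,  -0.399, 455.155],
       [  0.   ,   0.   ,   0.   ,   1.   ]])}
{'clock': 0.1, 'qpos': array([ 1.269,  0.32 ,  1.566, -0.   ,  1.257, -0.02 ]), 'qd': array([-0.   , -0.   , -0.001, -0.002,  0.003, -0.002]), 'joint_efforts': array([  0.001, -41.641, -23.471,  -0.   ,   0.005,   0.   ]), 'tool_pos': array([159.799, 551.924, 230.558]), 'ee_rot': array([[-0.961,  0.278, -0.   ],
       [ 0.278,  0.961, -0.002],
       [ 0.   , -0.002, -1.   ]]), 'contact_force': array([-0.445,  0.238,  0.23 ]), 'ft_torque': array([-0.004, -0.028,  0.006]), 'grip_force': 0.0, 'grip_width': 85.40167687471464} 18.700000000000003
```

View pics/top0.png

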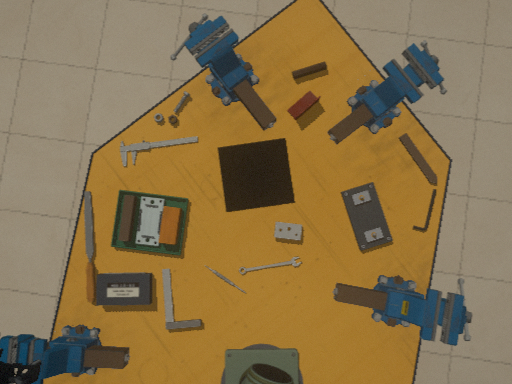

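View pics/side0.png

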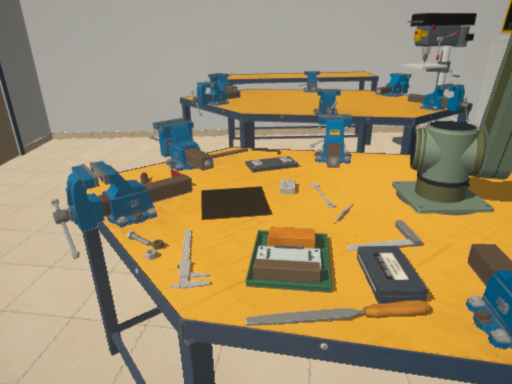

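Top view: tray with tube (left, ~(127,218)), plate (150,222) and block (171,226); mat at (256,175), workpiece (288,232), fixture base (367,216), caliper (160,150). Side view agrees, with the tube nearest that camera.

```bash
cat > h.py <<'E'
from plant import ctrl,snapshot,camera_info
import cv2,numpy as np
np.set_printoptions(precision=2,suppress=True)
def ray(n,u,v):
    c=camera_info(n);f=192/np.tan(np.radians(c["fovy"]/2));T=c["world_from_camera"]
    return T[:3,3],T[:3,:3]@np.array([(u-c["cx"])/f,(v-c["cy"])/f,1])
def onplane(n,u,v,z):
    o,d=ray(n,u,v);return o+d*(z-o[2])/d[2]
def proj(n,p):
    c=camera_info(n);f=192/np.tan(np.radians(c["fovy"]/2));T=c["world_from_camera"]
    q=T[:3,:3].T@(np.array(p)-T[:3,3]);return q[:2]/q[2]*f+[c["cx"],c["cy"]]
def save(n,name,box=None,k=1):
    im=cv2.cvtColor(snapshot(n),cv2.COLOR_RGB2BGR)
    if box:x0,y0,x1,y1=box;im=im[y0:y1,x0:x1]
    cv2.imwrite("pics/"+name,cv2.resize(im,None,fx=k,fy=k,interpolation=cv2.INTER_NEAREST))
E
python3 - <<'E'
from h import *
im=cv2.cvtColor(snapshot("top"),cv2.COLOR_RGB2BGR);cv2.imwrite("pics/raw.png",im)
a=cv2.resize(im[180:265,105:195],None,fx=4,fy=4,interpolation=0)
b=cv2.resize(im[180:265,265:400],None,fx=4,fy=4,interpolation=0)[:,:]
b=cv2.resize(im[175:260,335:400],None,fx=4,fy=4,interpolation=0)
cv2.imwrite("pics/crops.png",np.hstack([a,b]))
h=cv2.cvtColor(im,cv2.COLOR_BGR2HSV)
for p in [(127,218),(150,212),(171,226),(117,222),(256,175),(288,226),(367,216),(363,196),(230,270)]:print(p,h[p[1],p[0]])
E
```

```text
(127, 218) [13 97 84]
(150, 212) [ 53  15 149]
(171, 226) [ 16 197 145]
(117, 222) [43 78 52]
(256, 175) [ 15 128  40]
(288, 226) [ 21  30 135]
(367, 216) [20 34 67]
(363, 196) [ 19 104 132]
(230, 270) [ 19 182 170]
```

View pics/crops.png

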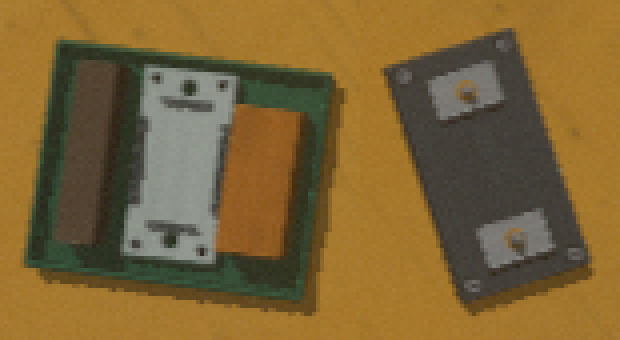

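Crop: tube at left, plate in the middle with holes at about crop px (190,88) and (171,240), block at right touching near the plate; fixture with two bright pads and pins at crop (467,92) and (517,240).

```bash
cat > m.py <<'E'
from h import *
def rect(mask,box,z,n="top"):
    m=np.zeros_like(mask);x0,y0,x1,y1=box;m[y0:y1,x0:x1]=mask[y0:y1,x0:x1]
    cs,_=cv2.findContours(m,cv2.RETR_EXTERNAL,cv2.CHAIN_APPROX_NONE)
    c=max(cs,key=cv2.contourArea)
    P=np.array([onplane(n,u,v,z)[:2] for u,v in c[:,0]],np.float32)
    (cx,cy),(w,h),a=cv2.minAreaRect(P)
    if w<h:w,h,a=h,w,a+90
    a=(a+90)%180-90
    return cx,cy,w+2.9,h+2.9,a   # long-axis angle deg in world
E
python3 - <<'E'
from m import *
im=cv2.imread("pics/raw.png");K=4
big=cv2.GaussianBlur(cv2.cvtColor(im,cv2.COLOR_BGR2HSV),(3,3),0);H,S,V=[big[...,i].astype(int) for i in range(3)]
U=lambda b:(b*255).astype(np.uint8)
for r in (205,225): print("row",r,[(x,H[r,x],S[r,x],V[r,x]) for x in range(112,190,1)][::1] if 0 else "", "V",V[r,110:190],"H",H[r,110:190],"S",S[r,110:190])
B=(108,185,195,262)
pr=lambda n,r:print(n,np.array(r))
pr("block",rect(U((H<20)&(S>150)&(V>120)),(157,200,184,247),35))
pr("blockwide",rect(U((H<20)&(S>150)&(V>95)),(157,200,184,247),35))
pr("tube",rect(U((H<20)&(S<135)&(V>66)),(114,190,134,245),33))
pr("plate",rect(U((S<60)&(V>100)),(132,190,168,250),13))
pr("tray",rect(U((H>30)&(H<95)),B,14))
pr("mat",rect(U(V<70),(210,130,300,215),3))
pr("wp",rect(U((S<80)&(V>90)),(268,215,310,250),18))
pr("fix",rect(U((S<110)&(V<150)),(335,175,398,255),14))
pr("pad1",rect(U((S<90)&(V>95)),(350,185,375,208),20))
pr("pad2",rect(U((S<90)&(V>95)),(358,224,385,248),20))
E
```

```text
row 205  V [165 166 166 166 167 159 129  87  60  51  53  64  71  75  80  83  84  84
  83  83  84  83  74  62  55  52  50  50  53  71 110 141 149 149 141 123
 103  93  91  90  89  91  96 101 104 109 113 120 135 148 151 149 137 111
  87  80  85  87  85  82  79  79  80  79  79  79  79  81  81  81  81  81
  80  79  80  79  76  79  91 102] H [19 19 19 19 19 19 25 36 40 39 43 51 47 30 18 15 15 16 15 15 15 15 16 17
 18 22 30 38 41 44 47 48 49 51 50 45 37 30 30 33 34 34 34 33 35 37 37 40
 46 47 46 45 41 32 29 35 43 49 50 52 54 54 56 57 57 58 58 56 55 56 57 58
 57 55 54 53 44 28 19 18] S [183 182 181 181 181 174 146 104  81  83  86  79  74  83  95 100 102 105
 103 102 103 102 104 110 115 113  97  85  84  66  33  17  16  14  15  17
  18  19  19  20  22  21  19  17  17  16  16  17  16  15  14  15  20  43
  81 103 101  96  95  90  84  82  80  80  80  78  78  80  82  79  77  78
  80  83  86  86 100 138 170 181]
row 225  V [165 165 156 126  86  57  47  52  63  71  76  81  83  83  83  83  83  83
  82  76  64  53  50  50  50  51  53  58  64  79 109 136 146 147 148 149
 150 150 149 148 149 150 151 15
[... 461 characters left out ...]
9  99 100
  99 101 105 112 111  95  84  82  69  48  31  21  17  17  15  14  15  15
  13  13  13  14  15  15  14  14  15  16  15  15  18  50 113 166 190 195
 193 194 196 193 193 194 192 190 191 194 194 192 191 192 184 151 110  95
  93  88 110 154 174 174 178 183]
block [454.2  252.73 103.66  46.97  -8.46]
blockwide [453.55 251.41 104.58  49.77  -8.47]
tube [476.53 373.37 128.36  28.28  -7.97]
plate [467.53 313.18 138.72  69.42  -7.49]
tray [463.51 313.47 204.81 168.24  82.01]
mat [596.08   5.89 198.02 189.05 -83.13]
wp [432.32 -82.83  75.87  46.1   81.96]
fix [ 470.42 -307.34  177.18   98.03   16.29]
pad1 [ 523.96 -292.19   50.84   31.53  -72.6 ]
pad2 [ 418.66 -323.24   50.37   32.04  -72.62]
```

```bash
cat > g.py <<'E'
import sys
from h import *
# g.py x y z psi : delta numbers from the measured pose (psi = world angle of tool y, deg)
s=ctrl.state();R=s["ee_rot"];p=s["tool_pos"]
cur=np.degrees(np.arctan2(R[1,1],R[0,1]))
for a in sys.argv[1:]:
    v=[float(t) for t in a.split(",")]
    d=R.T@(np.array(v[:3])-p)/100;t=-((v[3]-cur+180)%360-180)/180
    print(v,np.round(d,4),round(t,4))
print("at",p,"psi",round(cur,2),"q",s["qpos"],"t",s["clock"],"w",s["grip_width"],s["contact_force"])
E
python3 g.py 454,252,110,81.7 454,252,18,81.7
```

```text
[454.0, 252.0, 110.0, 81.7] [-3.66 -2.06  1.21] -0.0436
[454.0, 252.0, 18.0, 81.7] [-3.66 -2.06  2.13] -0.0436
at [159.81 551.99 230.68] psi 73.86 q [ 1.27  0.32  1.57 -0.    1.26 -0.02] t 0.15 w 85.37386250350598 [ 0.43 -0.48  0.13]
```

Call:
apply_moves:
  deltas: [-0.915,-0.515,0.3,0,70,-0.915,-0.515,0.3,0,70,-0.915,-0.515,0.3,0,70]

```text
clock: 0.52
tool_pos: [234.6, 474.8, 200.2]
ee_rot: [[-0.96, 0.282, -0.001], [0.282, 0.96, -0.003], [0.0, -0.003, -1.0]]
contact_force: [-0.6, -0.4, -0.2]
grip_width: 69.7
grip_force: 0.0
```

Call:
apply_moves:
  deltas: [-0.915,-0.515,0.3,0,70,-0.915,-0.515,0.3,0,70,-0.915,-0.515,0.3,0,70]

```text
clock: 0.9
tool_pos: [307.8, 401.1, 170.6]
ee_rot: [[-0.96, 0.281, -0.001], [0.281, 0.96, -0.001], [0.001, -0.002, -1.0]]
contact_force: [-0.6, 0.4, 0.8]
grip_width: 70.1
grip_force: 0.0
```

Call:
apply_moves:
  deltas: [-0.915,-0.515,0.3,0,70,-0.915,-0.515,0.3,0,70,-0.915,-0.515,0.3,0,70]

```text
clock: 1.27
tool_pos: [381.4, 327.2, 140.9]
ee_rot: [[-0.96, 0.281, -0.001], [0.281, 0.96, -0.0], [0.001, -0.0, -1.0]]
contact_force: [-0.1, 0.7, -0.0]
grip_width: 69.8
grip_force: 0.0
```

Call:
apply_moves:
  deltas: [-0.915,-0.515,0.3,-0.0436,70,-0.915,-0.515,0.3,-0.0436,70,-0.915,-0.515,0.3,-0.0436,70,-0.915,-0.515,0.3,-0.0436,70]

```text
clock: 1.78
tool_pos: [453.8, 254.4, 111.8]
ee_rot: [[-0.99, 0.144, 0.0], [0.144, 0.99, 0.001], [-0.0, 0.001, -1.0]]
contact_force: [-0.0, 0.7, 0.1]
grip_width: 70.1
grip_force: 0.0
```

```bash
python3 g.py 454,252,40,81.7 454,252,18,81.7; python3 -c "
from h import *
save('top','t1.png',(100,170,230,270),4)"
```

```text
[454.0, 252.0, 40.0, 81.7] [-0.01 -0.02  0.72] 0.0003
[454.0, 252.0, 18.0, 81.7] [-0.01 -0.02  0.94] 0.0003
at [453.78 254.37 111.8 ] psi 81.75 q [ 0.49  0.34  1.86  0.    0.94 -0.94] t 1.775 w 70.14308373873956 [-0.01  0.67  0.1 ]
```

View pics/t1.png

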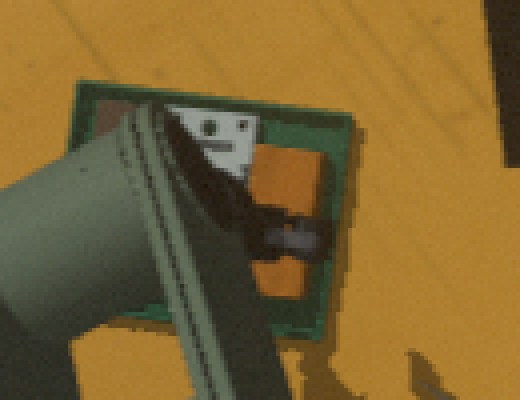

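The gripper stands over the block, arm covering the tray's left part. Descend and grip.

Call:
apply_moves:
  deltas: [0,-0.024,0.5,0,66,0,-0.024,0.8,0,66,0,-0.024,0.94,0,66,0,-0.024,0.94,0,66,0,-0.024,0.94,0,30,0,-0.024,0.94,0,30,0,-0.024,0.94,0,30,0,-0.024,0.94,0,30,0,-0.024,0.94,0,30]

```text
clock: 2.95
tool_pos: [455.0, 251.2, 19.0]
ee_rot: [[-0.989, 0.145, 0.003], [0.145, 0.989, 0.002], [-0.003, 0.003, -1.0]]
contact_force: [-2.0, 2.0, 6.9]
grip_width: 46.1
grip_force: 63.2
```

```bash
python3 g.py 454,252,118,81.7 601,-39,118,81.7 
```

```text
[454.0, 252.0, 118.0, 81.7] [ 0.01  0.01 -0.99] -0.0001
[601.0, -39.0, 118.0, 81.7] [-1.87 -2.66 -0.99] -0.0001
at [454.98 251.23  19.04] psi 81.69 q [ 0.48  0.46  1.97  0.    0.71 -0.94] t 2.95 w 46.13813884156097 [-1.99  2.02  6.87]
```

Call:
apply_moves:
  deltas: [0,0,-0.4,0,30,0,0,-0.9,0,30,0,0,-0.9,0,30]

```text
clock: 3.32
tool_pos: [456.4, 251.6, 111.4]
ee_rot: [[-0.989, 0.144, 0.009], [0.144, 0.989, 0.004], [-0.008, 0.006, -1.0]]
contact_force: [-0.3, 0.6, -1.6]
grip_width: 46.6
grip_force: 62.5
```

Call:
apply_moves:
  deltas: [-0.62,-0.88,0,0,30,-0.62,-0.88,0,0,30,-0.62,-0.88,0,0,30]

```text
clock: 3.7
tool_pos: [502.9, 151.8, 106.3]
ee_rot: [[-0.989, 0.148, -0.001], [0.148, 0.989, -0.001], [0.001, -0.001, -1.0]]
contact_force: [-0.2, 0.5, -0.8]
grip_width: 46.6
grip_force: 62.5
```

Call:
apply_moves:
  deltas: [-0.62,-0.88,0,0,30,-0.62,-0.88,0,0,30,-0.62,-0.88,0,0,30]

```text
clock: 4.08
tool_pos: [551.6, 56.7, 106.4]
ee_rot: [[-0.989, 0.148, -0.001], [0.148, 0.989, -0.0], [0.001, -0.0, -1.0]]
contact_force: [-0.3, 0.6, -1.0]
grip_width: 46.5
grip_force: 62.6
```

Call:
apply_moves:
  deltas: [-0.62,-0.88,0,0,30,-0.62,-0.88,0,0,30,-0.62,-0.88,0,0,30,-0.62,-0.88,0,0,30]

```text
clock: 4.58
tool_pos: [598.6, -36.2, 106.5]
ee_rot: [[-0.99, 0.144, -0.002], [0.144, 0.99, 0.001], [0.003, 0.001, -1.0]]
contact_force: [-0.6, 0.3, -1.0]
grip_width: 46.5
grip_force: 62.6
```

```bash
python3 g.py 601,-39,20,81.7 
```

```text
[601.0, -39.0, 20.0, 81.7] [-0.03 -0.03  0.86] 0.0002
at [598.59 -36.19 106.5 ] psi 81.74 q [-0.08  0.46  1.68  0.    1.   -1.51] t 4.575 w 46.52034341894005 [-0.64  0.25 -0.99]
```

Call:
apply_moves:
  deltas: [0,-0.03,0.4,0,30,0,-0.03,0.75,0,30,0,-0.03,0.85,0,30,0,-0.03,0.87,0,30,0,-0.03,0.87,0,30,0,-0.03,0.87,0,66,0,-0.03,0.87,0,66,0,-0.03,0.87,0,66,0,-0.03,0.4,0,66,0,-0.03,0,0,66,0,-0.03,0,0,66]

```text
clock: 5.95
tool_pos: [601.7, -41.0, 111.0]
ee_rot: [[-0.989, 0.145, 0.008], [0.145, 0.99, -0.001], [-0.008, 0.001, -1.0]]
contact_force: [-0.2, 1.3, -0.0]
grip_width: 65.8
grip_force: 0.0
```

```bash
python3 g.py 476.7,373.2,106,82 476.7,373.2,20,82; python3 - <<'E'
from h import *
save('top','t2.png',(190,120,320,220),4)
E
```

```text
[476.7, 373.2, 106.0, 82.0] [1.84 3.92 0.04] -0.0017
[476.7, 373.2, 20.0, 82.0] [1.84 3.92 0.9 ] -0.0017
at [601.74 -41.02 111.03] psi 81.69 q [-0.09  0.46  1.67  0.    1.   -1.51] t 5.95 w 65.77141759316078 [-0.18  1.29 -0.02]
```

View pics/t2.png

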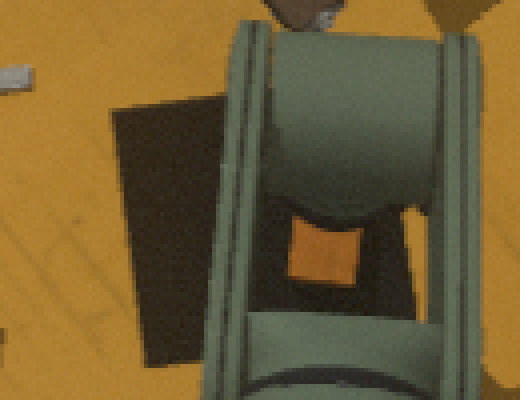

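The block lies free on the mat's right half. Now the tube.

Call:
apply_moves:
  deltas: [0.46,0.98,0,0,50,0.46,0.98,0,0,50,0.46,0.98,0,0,50]

```text
clock: 6.38
tool_pos: [565.9, 65.2, 105.8]
ee_rot: [[-0.99, 0.141, -0.004], [0.141, 0.99, 0.0], [0.004, -0.0, -1.0]]
contact_force: [-0.1, -0.3, 0.4]
grip_width: 49.9
grip_force: 0.0
```

Call:
apply_moves:
  deltas: [0.46,0.98,0,0,50,0.46,0.98,0,0,50,0.46,0.98,0,0,50]

```text
clock: 6.75
tool_pos: [535.6, 167.9, 106.2]
ee_rot: [[-0.99, 0.141, -0.002], [0.141, 0.99, -0.0], [0.002, -0.001, -1.0]]
contact_force: [0.4, -1.0, 1.1]
grip_width: 50.1
grip_force: 0.0
```

Call:
apply_moves:
  deltas: [0.46,0.98,0,0,50,0.46,0.98,0,0,50,0.46,0.98,0,0,50]

```text
clock: 7.12
tool_pos: [505.0, 271.0, 106.5]
ee_rot: [[-0.99, 0.142, -0.001], [0.142, 0.99, -0.001], [0.001, -0.001, -1.0]]
contact_force: [0.6, -0.6, 1.0]
grip_width: 50.2
grip_force: 0.0
```

Call:
apply_moves:
  deltas: [0.46,0.98,0,0,50,0.46,0.98,0,0,50,0.46,0.98,0,0,50,0.46,0.98,0,0,50,0.46,0.98,0,0,50]

```text
clock: 7.75
tool_pos: [474.6, 371.8, 107.1]
ee_rot: [[-0.989, 0.146, -0.0], [0.146, 0.989, -0.001], [0.0, -0.001, -1.0]]
contact_force: [0.0, -0.7, 0.1]
grip_width: 49.9
grip_force: 0.0
```

```bash
python3 g.py 476.7,373.2,20,82
```

```text
[476.7, 373.2, 20.0, 82.0] [-0.02  0.02  0.87] -0.0023
at [474.59 371.78 107.09] psi 81.58 q [ 0.65  0.46  1.67 -0.    1.01 -0.78] t 7.75 w 49.87642891408982 [ 0.04 -0.73  0.15]
```

Call:
apply_moves:
  deltas: [-0.02,0.02,0.5,0,50,-0.02,0.02,0.8,0,50,-0.02,0.02,0.87,0,50,-0.02,0.02,0.87,0,50,-0.02,0.02,0.87,0,10,-0.02,0.02,0.87,0,10,-0.02,0.02,0.87,0,10,-0.02,0.02,0.87,0,10,-0.02,0.02,0.87,0,10]

```text
clock: 8.88
tool_pos: [477.2, 375.9, 22.2]
ee_rot: [[-0.99, 0.144, 0.003], [0.144, 0.99, 0.002], [-0.003, 0.002, -1.0]]
contact_force: [0.1, -1.9, 6.6]
grip_width: 27.9
grip_force: 62.0
```

```bash
python3 g.py 590,51,110,82
```

```text
[590.0, 51.0, 110.0, 82.0] [-1.59 -3.05 -0.88] -0.0016
at [477.18 375.87  22.24] psi 81.72 q [ 0.65  0.56  1.75 -0.    0.83 -0.78] t 8.875 w 27.919374656073728 [ 0.12 -1.9   6.6 ]
```

Call:
apply_moves:
  deltas: [0,0,-0.4,0,10,0,0,-0.88,0,10,0,0,-0.88,0,10]

```text
clock: 9.25
tool_pos: [478.2, 377.1, 112.6]
ee_rot: [[-0.99, 0.144, 0.007], [0.144, 0.99, 0.006], [-0.006, 0.007, -1.0]]
contact_force: [0.1, 0.5, -3.0]
grip_width: 28.2
grip_force: 61.0
```

Call:
apply_moves:
  deltas: [-0.53,-1.0,0,0,10,-0.53,-1.0,0,0,10,-0.53,-1.0,0,0,10]

```text
clock: 9.62
tool_pos: [513.9, 265.4, 106.9]
ee_rot: [[-0.989, 0.148, -0.003], [0.148, 0.989, -0.002], [0.002, -0.002, -1.0]]
contact_force: [-0.1, -0.1, -3.8]
grip_width: 28.2
grip_force: 61.1
```

Call:
apply_moves:
  deltas: [-0.53,-1.0,0,0,10,-0.53,-1.0,0,0,10,-0.53,-1.0,0,0,10]

```text
clock: 10.0
tool_pos: [552.3, 160.1, 107.3]
ee_rot: [[-0.989, 0.148, -0.002], [0.148, 0.989, -0.001], [0.001, -0.001, -1.0]]
contact_force: [-0.3, 0.1, -2.8]
grip_width: 28.1
grip_force: 61.3
```

Call:
apply_moves:
  deltas: [-0.53,-1.0,0,0,10,-0.53,-1.0,0,0,10,-0.53,-1.0,0,0,10,-0.53,-1.0,0,0,10,-0.53,-1.0,0,0,10]

```text
clock: 10.62
tool_pos: [589.5, 57.4, 107.9]
ee_rot: [[-0.99, 0.142, -0.001], [0.142, 0.99, 0.001], [0.001, 0.0, -1.0]]
contact_force: [-0.8, 0.5, -3.3]
grip_width: 28.0
grip_force: 61.4
```

```bash
python3 g.py 590,51,22.7,82
```

```text
[590.0, 51.0, 22.7, 82.0] [-0.02 -0.06  0.85] -0.001
at [589.48  57.41 107.94] psi 81.82 q [ 0.08  0.45  1.7   0.    1.   -1.35] t 10.625 w 27.995654086983123 [-0.83  0.54 -3.3 ]
```

Call:
apply_moves:
  deltas: [-0.01,-0.06,0.4,0,10,-0.01,-0.06,0.75,0,10,-0.01,-0.06,0.84,0,10,-0.01,-0.06,0.855,0,10,-0.01,-0.06,0.855,0,10,-0.01,-0.06,0.855,0,50,-0.01,-0.06,0.855,0,50,-0.01,-0.06,0.855,0,50,-0.01,-0.06,0.4,0,50,-0.01,-0.06,0,0,60,-0.01,-0.06,0,0,80]

```text
clock: 12.0
tool_pos: [592.7, 49.6, 112.0]
ee_rot: [[-0.989, 0.144, 0.008], [0.144, 0.99, 0.001], [-0.008, 0.002, -1.0]]
contact_force: [0.4, -0.1, -0.4]
grip_width: 76.1
grip_force: 0.0
```

```bash
python3 g.py 467.5,313.5,60,82.3 467.5,313.5,0,82.3; python3 - <<'E'
from h import *
s=snapshot("top")
cv2.imwrite("pics/raw3.png",cv2.cvtColor(s,cv2.COLOR_RGB2BGR))
s2=snapshot("side")
a=cv2.resize(s[170:265,105:305],None,fx=3,fy=3,interpolation=0);b=cv2.resize(s2[170:295,190:390],None,fx=3,fy=3,interpolation=0)[:300]
cv2.imwrite("pics/t3.png",cv2.cvtColor(np.vstack([a,b]),cv2.COLOR_RGB2BGR))
E
```

```text
[467.5, 313.5, 60.0, 82.3] [1.62 2.43 0.51] -0.0033
[467.5, 313.5, 0.0, 82.3] [1.63 2.43 1.11] -0.0033
at [592.74  49.64 112.04] psi 81.7 q [ 0.06  0.44  1.69  0.    1.   -1.36] t 12.0 w 76.13245005508912 [ 0.39 -0.05 -0.43]
```

View pics/t3.png

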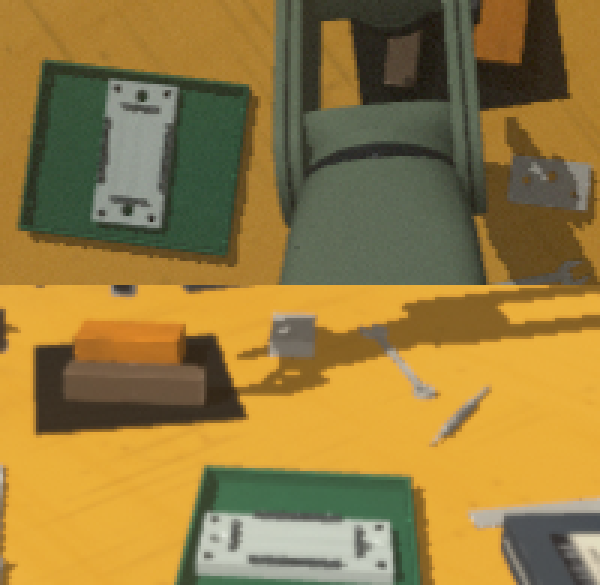

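Tube and block both lie flat on the mat in both views; the plate stands alone in the tray around top pixel (150,222). Remeasure it.

```bash
python3 - <<'E'
from m import *
im=cv2.imread("pics/raw3.png")
big=cv2.cvtColor(im,cv2.COLOR_BGR2HSV);H,S,V=[big[...,i].astype(int) for i in range(3)]
U=lambda b:(b*255).astype(np.uint8)
print(np.array(rect(U((S<45)&(V>85)),(130,188,172,252),13)))
m=cv2.inRange(big,(0,0,85),(180,45,255));m[:,:130]=0;m[:,172:]=0;m[:188]=0;m[252:]=0
M=cv2.moments(m,True);print(onplane("top",M["m10"]/M["m00"],M["m01"]/M["m00"],14))
E
```

```text
[467.41 312.9  140.08  71.28  -7.31]
[467.59 312.36  14.  ]
```

Call:
apply_moves:
  deltas: [0.54,0.81,0,0,80,0.54,0.81,0,0,80,0.54,0.81,0,0,80]

```text
clock: 12.48
tool_pos: [546.4, 139.0, 106.7]
ee_rot: [[-0.99, 0.141, -0.004], [0.141, 0.99, -0.001], [0.004, -0.001, -1.0]]
contact_force: [0.4, -0.3, -0.1]
grip_width: 80.1
grip_force: 0.0
```

Call:
apply_moves:
  deltas: [0.54,0.81,0,0,80,0.54,0.81,0,0,80,0.54,0.81,0,0,80]

```text
clock: 12.85
tool_pos: [505.8, 226.2, 107.2]
ee_rot: [[-0.99, 0.142, -0.002], [0.142, 0.99, -0.001], [0.002, -0.001, -1.0]]
contact_force: [0.2, 0.2, -0.4]
grip_width: 80.3
grip_force: 0.0
```

Call:
apply_moves:
  deltas: [0.54,0.81,0.3,0,82,0.54,0.81,0.5,0,82,0.54,0.81,0.5,0,82,0.54,0.81,0.5,0,82,0.54,0.81,0.5,0,82]

```text
clock: 13.48
tool_pos: [466.4, 312.4, 59.0]
ee_rot: [[-0.989, 0.146, 0.001], [0.146, 0.989, 0.001], [-0.001, 0.001, -1.0]]
contact_force: [-0.2, 0.5, 0.2]
grip_width: 81.8
grip_force: 0.0
```

```bash
python3 g.py 467.5,313.5,10,82.3
```

```text
[467.5, 313.5, 10.0, 82.3] [-0.01  0.01  0.49] -0.0039
at [466.4  312.36  59.03] psi 81.6 q [ 0.57  0.46  1.83 -0.    0.85 -0.85] t 13.475 w 81.80990267271352 [-0.18  0.48  0.17]
```

Call:
apply_moves:
  deltas: [-0.01,0.008,0.3,-0.004,82,-0.01,0.008,0.55,-0.004,82,-0.01,0.008,0.6,-0.004,82,-0.01,0.008,0.6,-0.004,82,-0.01,0.008,0.6,-0.004,82]

```text
clock: 14.1
tool_pos: [467.1, 314.3, -0.5]
ee_rot: [[-0.991, 0.132, 0.002], [0.132, 0.991, 0.001], [-0.002, 0.002, -1.0]]
contact_force: [-0.5, 1.1, -0.4]
grip_width: 81.9
grip_force: 0.0
```

Call:
apply_moves:
  deltas: [0,0,0,0,50,0,0,0,0,50,0,0,0,0,50,0,0,0,0,50,0,0,0,0,50]

```text
clock: 14.72
tool_pos: [466.7, 314.3, -0.1]
ee_rot: [[-0.991, 0.131, 0.002], [0.131, 0.991, 0.001], [-0.002, 0.001, -1.0]]
contact_force: [-1.3, -1.0, 6.7]
grip_width: 63.9
grip_force: 65.6
```

Call:
apply_moves:
  deltas: [0,0,-0.4,0,50,0,0,-0.9,0,50,0,0,-1.0,0,50,0,0,-1.0,0,50]

```text
clock: 15.22
tool_pos: [465.8, 313.8, 98.3]
ee_rot: [[-0.991, 0.132, 0.0], [0.132, 0.991, 0.0], [-0.0, 0.0, -1.0]]
contact_force: [-0.8, -0.4, -4.3]
grip_width: 63.9
grip_force: 69.4
```

Call:
apply_moves:
  deltas: [-0.137,-0.985,0,0,50,-0.137,-0.985,0,0,50,-0.137,-0.985,0,0,50]

```text
clock: 15.6
tool_pos: [464.7, 211.8, 96.1]
ee_rot: [[-0.991, 0.135, -0.005], [0.135, 0.991, -0.003], [0.005, -0.003, -1.0]]
contact_force: [0.1, 0.3, -2.6]
grip_width: 63.8
grip_force: 69.3
```

Call:
apply_moves:
  deltas: [-0.137,-0.985,0,0,50,-0.137,-0.985,0,0,50,-0.137,-0.985,0,0,50]

```text
clock: 15.98
tool_pos: [466.4, 113.7, 96.9]
ee_rot: [[-0.991, 0.135, -0.003], [0.135, 0.991, -0.001], [0.003, -0.001, -1.0]]
contact_force: [-0.3, 0.7, -3.0]
grip_width: 63.8
grip_force: 69.3
```

Call:
apply_moves:
  deltas: [-0.137,-0.985,0,0,50,-0.137,-0.985,0,0,50,-0.137,-0.985,0,0,50]

```text
clock: 16.35
tool_pos: [467.9, 15.1, 97.4]
ee_rot: [[-0.991, 0.134, -0.001], [0.134, 0.991, 0.0], [0.001, 0.0, -1.0]]
contact_force: [0.1, 0.6, -2.4]
grip_width: 63.8
grip_force: 69.3
```

Call:
apply_moves:
  deltas: [-0.137,-0.985,0,0,50,-0.137,-0.985,0,0,50,-0.137,-0.985,0,0,50,-0.137,-0.985,0,0,50]

```text
clock: 16.85
tool_pos: [468.6, -82.3, 97.8]
ee_rot: [[-0.991, 0.131, -0.001], [0.131, 0.991, 0.001], [0.001, 0.001, -1.0]]
contact_force: [0.1, 1.5, -3.7]
grip_width: 63.7
grip_force: 69.3
```

Call:
apply_moves:
  deltas: [0,0,0,0.43,50,0,0,0,0.43,50,0,0,0,0.43,50,0,0,0,0.43,50,0,0,0,0.43,50,0,0,0,0.43,50,0,0,0,0.43,50,0,0,0,0.43,50,0,0,0,0.43,50]

```text
clock: 17.98
tool_pos: [468.6, -82.2, 98.1]
ee_rot: [[-0.09, 0.996, -0.0], [0.996, 0.09, 0.001], [0.001, -0.0, -1.0]]
contact_force: [0.7, 0.5, -3.5]
grip_width: 64.1
grip_force: 69.4
```

Call:
apply_moves:
  deltas: [0,0,0,0.43,50,0,0,0,0.43,50,0,0,0,0.43,50,0,0,0,0.43,50,0,0,0,0.43,50,0,0,0,0.43,50,0,0,0,0.43,50,0,0,0,0.43,50,0,0,0,0.43,50]

```text
clock: 19.1
tool_pos: [468.6, -82.9, 98.2]
ee_rot: [[0.952, 0.305, -0.0], [0.305, -0.952, 0.0], [-0.0, -0.0, -1.0]]
contact_force: [-0.8, 0.8, -3.6]
grip_width: 63.6
grip_force: 69.4
```

```bash
python3 g.py 471,-307.6,100,-73.6
```

```text
[471.0, -307.6, 100.0, -73.6] [-0.66  2.15 -0.02] 0.0075
at [468.56 -82.92  98.19] psi -72.25 q [-0.2   0.3   1.98  0.    0.87  1.06] t 19.1 w 63.55114582228627 [-0.82  0.83 -3.56]
```

```bash
python3 - <<'E'
from h import *
s=snapshot("top");cv2.imwrite("pics/raw4.png",cv2.cvtColor(s,cv2.COLOR_RGB2BGR))
s2=snapshot("side");cv2.imwrite("pics/raw4s.png",cv2.cvtColor(s2,cv2.COLOR_RGB2BGR))
a=cv2.resize(s[150:290,210:400],None,fx=3,fy=3,interpolation=0);b=cv2.resize(s2[110:230,210:400],None,fx=3,fy=3,interpolation=0)[:180]
cv2.imwrite("pics/t4.png",cv2.cvtColor(np.vstack([a,b]),cv2.COLOR_RGB2BGR))
E
```

```text
(no output)
```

View pics/t4.png

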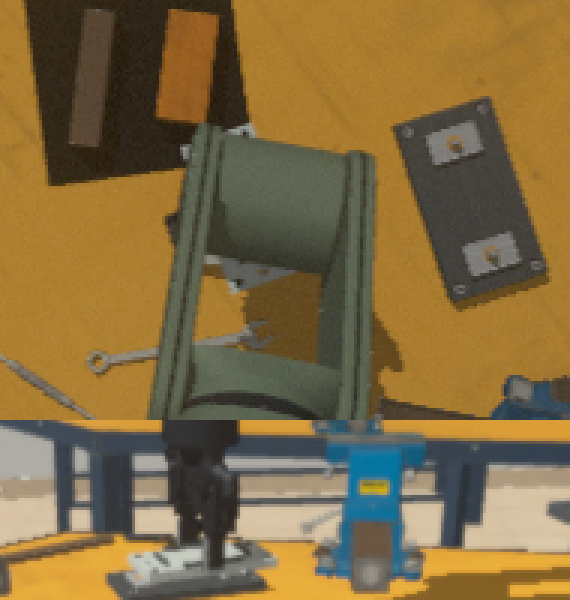

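```bash
python3 - <<'E'
from m import *
im=cv2.imread("pics/raw4.png");h=cv2.cvtColor(im,cv2.COLOR_BGR2HSV)
m=cv2.inRange(h,(0,0,115),(180,60,255))
s=ctrl.state();R=s["ee_rot"][:2,:2];p=s["tool_pos"][:2]
def tc(u,v,z):return R.T@(onplane("top",u,v,z)[:2]-p)
for nm,(x0,y0,x1,y1) in {"far":(268,188,297,206),"near":(276,232,310,252)}.items():
    ys,xs=np.nonzero(m[y0:y1,x0:x1]);P=np.array([tc(x+x0,y+y0,111) for x,y in zip(xs,ys)])
    print(nm,len(P),P.min(0),P.max(0))
    print("\n".join("".join("#" if m[y,x] else "." for x in range(x0,x1)) for y in range(y0,y1)))
b=cv2.inRange(h,(0,0,95),(180,90,255))
c=[]
for box in((350,185,375,208),(358,224,385,248)):
    r=rect(b,box,20);c.append(r[:2]);print("pad",np.array(r))
c=np.array(c);print("fix",c.mean(0),np.degrees(np.arctan2(*(c[0]-c[1])[::-1])))
# pins: bright spot rows
print(p)
E
```

```text
far 33 [ 52.89 -33.45] [64.66 31.62]
.............................
.............................
.............................
........................##...
.....................#####...
..................#####.###..
...................####..##..
.........................##..
.............................
.............................
.............................
..###........................
...##........................
...##.#......................
...##........................
.............................
.............................
.............................
near 23 [-70.77 -45.76] [-32.88 -26.14]
..................................
..................................
..................................
..####............................
..#####...........................
..#####...........................
..................................
..................................
..................................
..................................
..................................
..................................
..........##......................
...........##.....................
...........###....................
...........##.....................
..................................
..................................
..................................
..................................
pad [ 524.1  -292.64   51.79   31.53  -72.6 ]
pad [ 418.51 -323.78   51.29   32.27  -73.93]
fix [ 471.31 -308.21] 16.428968035835943
[468.56 -83.21]
```

```bash
python3 g.py 473.5,-308.5,60,-73.6
```

```text
[473.5, -308.5, 60.0, -73.6] [-0.64  2.16  0.38] 0.0073
at [468.56 -83.21  98.24] psi -72.28 q [-0.2   0.3   1.98  0.    0.87  1.06] t 19.2 w 63.88868272483311 [ 0.58 -0.58 -4.3 ]
```

Call:
apply_moves:
  deltas: [-0.21,0.72,0,0,50,-0.21,0.72,0,0,50,-0.21,0.72,0,0,50]

```text
clock: 19.58
tool_pos: [470.1, -159.1, 98.1]
ee_rot: [[0.954, 0.301, -0.0], [0.301, -0.954, 0.001], [-0.0, -0.001, -1.0]]
contact_force: [-0.7, 0.8, -2.6]
grip_width: 63.6
grip_force: 69.4
```

Call:
apply_moves:
  deltas: [-0.21,0.72,0,0,50,-0.21,0.72,0,0,50,-0.21,0.72,0,0,50]

```text
clock: 19.95
tool_pos: [471.8, -233.1, 98.0]
ee_rot: [[0.953, 0.302, -0.001], [0.302, -0.953, 0.001], [-0.0, -0.001, -1.0]]
contact_force: [0.2, 0.7, -3.0]
grip_width: 63.7
grip_force: 69.4
```

Call:
apply_moves:
  deltas: [-0.21,0.72,0.38,0.007,50,-0.21,0.72,0.38,0.007,50,-0.21,0.72,0.38,0.007,50,-0.21,0.72,0.38,0.007,50,-0.21,0.72,0.38,0.007,50]

```text
clock: 20.58
tool_pos: [474.1, -307.5, 60.9]
ee_rot: [[0.959, 0.283, 0.001], [0.283, -0.959, 0.0], [0.001, -0.0, -1.0]]
contact_force: [0.3, -0.3, -2.7]
grip_width: 63.4
grip_force: 69.4
```

```bash
python3 g.py 473.5,-308.5,40,-73.6;python3 - <<'E'
from h import *
s=snapshot("top");cv2.imwrite("pics/raw5.png",cv2.cvtColor(s,cv2.COLOR_RGB2BGR))
s2=snapshot("side");cv2.imwrite("pics/raw5s.png",cv2.cvtColor(s2,cv2.COLOR_RGB2BGR))
a=cv2.resize(s[170:265,310:430],None,fx=4,fy=4,interpolation=0);b=cv2.resize(s2[120:180,220:340],None,fx=4,fy=4,interpolation=0)[:200]
cv2.imwrite("pics/t5.png",cv2.cvtColor(np.vstack([a,b]),cv2.COLOR_RGB2BGR))
E
```

```text
[473.5, -308.5, 40.0, -73.6] [-0.01  0.01  0.21] 0.0002
at [ 474.13 -307.47   60.92] psi -73.57 q [-0.6   0.46  1.82  0.    0.86  0.69] t 20.575 w 63.365953969454864 [ 0.34 -0.31 -2.7 ]
```

View pics/t5.png

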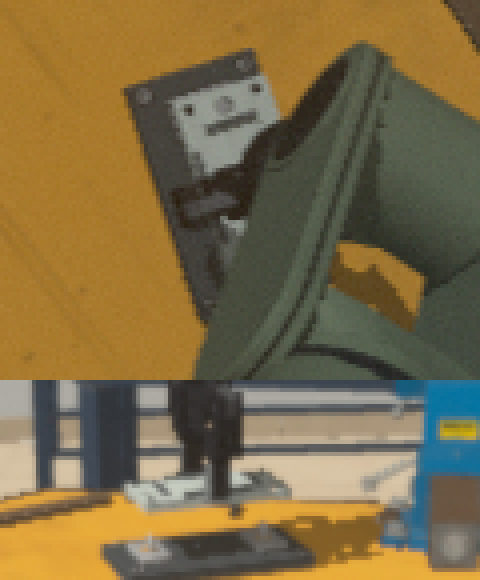

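```bash
python3 - <<'E'
from m import *
im=cv2.imread("pics/raw5.png");g=im[...,1].astype(int);h=cv2.cvtColor(im,cv2.COLOR_BGR2HSV)
print(g[188:204,350:382])
u,v=proj("top",(524.1,-292.6,74));print("hole should be at px",u,v)
x=np.array([.959,.283]);y=np.array([.283,-.959]);F=np.array([471.3,-308.2])
for a,b in((68,-33),(68,33),(-68,-33)):print(a,b,proj("top",(*(F+a*x+b*y),74)))
w=np.clip(150-g[192:200,362:371],0,None).astype(float);yy,xx=np.mgrid[192:200,362:371]
c=(w*xx).sum()/w.sum(),(w*yy).sum()/w.sum();q=onplane("top",*c,74)[:2]
print("hole",c,q,"err in tool axes",(q-(F+55*x))@x,(q-(F+55*x))@y)
E
```

```text
[[103  93  88  75  67  67  67  64  67  65  65  67  65  68  67  70  63  64
   69  66  64  66  67  66  91 125 123 118 119 116 115 120]
 [ 75  69  68  69  66  64  65  66  69  66  66  67  65  65  66  64  65  64
   66  68  65  88 102 127 149 147 139 119 120 118 119 121]
 [ 64  65  67  67  68  66  65  68  67  66  68  61  64  65  67  83  91  91
   98 112 133 145 146 137 138 151 140 127 117 118 120 117]
 [ 69  68  66  67  63  66  67  67  65  66  64  64  81 109 107 118 137 146
  148 148 152 148 122  79  80 128 152 133 119 119 122 122]
 [ 65  68  67  66  68  66  64  64  60  78 112 114 119 137 145 149 152 153
  154 155 152 150 123  67  53 121 152 141 124 121 122 123]
 [ 66  67  64  66  65  63  77 121 129 129 146 148 149 151 153 150 152 152
  153 153 149 148 146 129 128 152 155 141 124 122 122 123]
 [ 69  65  72  85 117 128 131 144 152 152 153 156 153 150 145 121 106 129
  150 152 153 153 148 147 148 151 149 150 133 120 122 119]
 [ 67  82 105 127 145 149 151 151 150 150 157 156 156 141 126 122 107  97
  129 155 151 147 150 146 152 152 151 151 140 125 118 120]
 [ 68  63  71 124 153 138 105  90 13
[... 595 characters left out ...]
 123 128 150 151 128  82  56  48]
 [ 66  65  63  78 100 135 156 149 146 150 140 116  96  87  72  70  71  84
   88  88 125 145 147 146 145 146 125  87  57  47  49  47]
 [ 65  64  61  64  69 124 153 153 151 150 148 118  72  80  92  88  89 122
  143 147 149 152 150 149 135 105  71  41  39  48  47  41]
 [ 65  65  67  64  87 113 139 155 152 152 148 125  91  93 124 147 145 144
  148 151 153 153 151 138  94  51  44  40  46  48  43  43]]
hole should be at px 365.6692456744965 195.9247237877636
68 -33 [352.58 195.03]
68 33 [375.74 187.74]
-68 -33 [368.54 243.11]
hole (np.float64(366.6206554121152), np.float64(196.5829195630586)) [ 522.27 -295.11] err in tool axes -2.405805698890666 1.8657886759550864
```

The far hole sits at pixel (365.6,196.0), where the pin prediction gives (365.7,195.9); the plate corners agree too. Descend straight.

Call:
apply_moves:
  deltas: [0,0,0.2,0,50,0,0,0.27,0,50,0,0,0.27,0,50]

```text
clock: 21.05
tool_pos: [473.6, -308.3, 33.0]
ee_rot: [[0.959, 0.282, -0.001], [0.282, -0.959, 0.001], [-0.001, -0.001, -1.0]]
contact_force: [-0.4, 0.3, -2.5]
grip_width: 63.7
grip_force: 69.3
```

Call:
apply_moves:
  deltas: [0,0,0.03,0,50,0,0,0.06,0,50,0,0,0.06,0,50]

```text
clock: 21.42
tool_pos: [473.8, -308.7, 27.2]
ee_rot: [[0.96, 0.282, -0.0], [0.282, -0.96, 0.0], [-0.0, -0.0, -1.0]]
contact_force: [0.4, 0.6, -3.2]
grip_width: 63.8
grip_force: 69.4
```

Call:
apply_moves:
  deltas: [0,0,0.02,0,50,0,0,0.04,0,50,0,0,0.04,0,50]

```text
clock: 21.8
tool_pos: [473.7, -308.4, 23.1]
ee_rot: [[0.96, 0.281, -0.0], [0.281, -0.96, 0.001], [-0.0, -0.001, -1.0]]
contact_force: [-1.1, 0.7, -3.0]
grip_width: 64.1
grip_force: 69.4
```

```bash
python3 g.py 474,-307.5,17,-73.6
```

```text
[474.0, -307.5, 17.0, -73.6] [ 0.01 -0.01  0.06] -0.0003
at [ 473.67 -308.45   23.1 ] psi -73.65 q [-0.6   0.51  1.85  0.    0.78  0.69] t 21.8 w 64.12794285458469 [-1.11  0.74 -3.  ]
```

Call:
apply_moves:
  deltas: [0,0,0.02,0,50,0,0,0.03,0,50,0,0,0.03,0,50]

```text
clock: 22.18
tool_pos: [473.5, -308.3, 20.1]
ee_rot: [[0.96, 0.281, -0.001], [0.281, -0.96, 0.001], [-0.0, -0.001, -1.0]]
contact_force: [-1.7, 2.9, -2.1]
grip_width: 63.9
grip_force: 69.5
```

Call:
apply_moves:
  deltas: [0,0,0.02,0,50,0,0,0.03,0,50,0,0,0.03,0,50]

```text
clock: 22.55
tool_pos: [473.5, -308.3, 17.2]
ee_rot: [[0.96, 0.281, -0.001], [0.281, -0.96, 0.001], [-0.0, -0.001, -1.0]]
contact_force: [-1.8, 4.3, 0.6]
grip_width: 63.8
grip_force: 69.8
```

Call:
apply_moves:
  deltas: [0,0,0.01,0,50,0,0,0.015,0,50,0,0,0.015,0,50]

```text
clock: 22.92
tool_pos: [473.5, -308.3, 16.9]
ee_rot: [[0.96, 0.281, -0.0], [0.281, -0.96, 0.001], [-0.0, -0.001, -1.0]]
contact_force: [-4.2, 7.2, 8.6]
grip_width: 63.8
grip_force: 70.7
```

Call:
apply_moves:
  deltas: [0,0,0,0,82,0,0,0,0,82,0,0,0,0,82,0,0,0,0,82,0,0,-0.4,0,82,0,0,-0.9,0,82,0,0,-0.9,0,82]

```text
clock: 23.8
tool_pos: [476.3, -310.4, 109.7]
ee_rot: [[0.959, 0.282, 0.008], [0.282, -0.959, -0.005], [0.006, 0.007, -1.0]]
contact_force: [-0.3, 0.1, -0.4]
grip_width: 82.0
grip_force: 0.0
```

```bash
python3 g.py 432.3,-82.8,100,-8
```

```text
[432.3, -82.8, 100.0, -8.0] [ 0.22 -2.31  0.08] -0.3646
at [ 476.3  -310.43  109.75] psi -73.63 q [-0.6   0.41  1.76 -0.    0.96  0.69] t 23.8 w 82.01263102422244 [-0.32  0.12 -0.35]
```

Call:
apply_moves:
  deltas: [0.07,-0.77,0,0,70,0.07,-0.77,0,0,70,0.07,-0.77,0,0,70]

```text
clock: 24.18
tool_pos: [458.6, -232.2, 105.2]
ee_rot: [[0.959, 0.283, -0.001], [0.283, -0.959, 0.0], [-0.001, -0.0, -1.0]]
contact_force: [0.6, -0.1, 0.1]
grip_width: 70.2
grip_force: 0.0
```

Call:
apply_moves:
  deltas: [0.07,-0.77,0,0,70,0.07,-0.77,0,0,70,0.07,-0.77,0,0,70]

```text
clock: 24.55
tool_pos: [444.6, -157.4, 105.8]
ee_rot: [[0.959, 0.283, 0.001], [0.283, -0.959, -0.001], [0.001, 0.001, -1.0]]
contact_force: [-0.3, -0.2, 0.2]
grip_width: 70.2
grip_force: 0.0
```

Call:
apply_moves:
  deltas: [0.07,-0.77,0,-0.36,70,0.07,-0.77,0,-0.36,70,0.07,-0.77,0,-0.36,70,0.07,-0.77,0,-0.36,70,0.07,-0.77,0,-0.36,70,0.07,-0.77,0,-0.36,70,0.07,-0.77,0,-0.36,70,0.07,-0.77,0,-0.36,70]

```text
clock: 25.55
tool_pos: [429.6, -82.0, 105.8]
ee_rot: [[0.157, 0.988, 0.001], [0.988, -0.157, -0.0], [-0.0, 0.001, -1.0]]
contact_force: [0.5, -0.3, 0.4]
grip_width: 70.0
grip_force: 0.0
```

```bash
python3 g.py 432.3,-82.8,40,-8 ;python3 - <<'E'
from m import *
s=snapshot("top");im=cv2.cvtColor(s,cv2.COLOR_RGB2BGR);cv2.imwrite("pics/raw6.png",im)
a=cv2.resize(s[170:265,340:405],None,fx=4,fy=4,interpolation=0);b=cv2.resize(s[170:265,250:340],None,fx=4,fy=4,interpolation=0)
cv2.imwrite("pics/t6.png",cv2.cvtColor(np.hstack([a,b]),cv2.COLOR_RGB2BGR))
m=cv2.inRange(cv2.cvtColor(im,cv2.COLOR_BGR2HSV),(0,0,115),(180,60,255))
print("plate",np.array(rect(m,(345,180,395,255),30)))
E
```

```text
[432.3, -82.8, 40.0, -8.0] [-0.    0.03  0.66] -0.0057
at [429.61 -81.99 105.78] psi -9.03 q [-0.21  0.24  2.05 -0.    0.86 -0.06] t 25.55 w 70.0366125944087 [ 0.52 -0.33  0.39]
plate [ 471.73 -308.7   140.95   69.8    16.32]
```

View pics/t6.png

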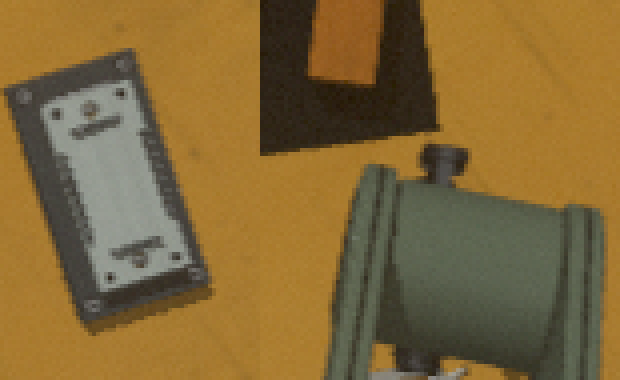

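Plate sits square with pins visible in both holes (crop (91,108) and (140,261)). Now grip the workpiece.

Call:
apply_moves:
  deltas: [0,0.027,0.5,-0.0057,66,0,0.027,0.9,-0.0057,66,0,0.027,1.0,-0.0057,66,0,0.027,1.0,-0.0057,66,0,0.027,1.0,-0.0057,66]

```text
clock: 26.22
tool_pos: [432.9, -81.9, 7.0]
ee_rot: [[0.136, 0.991, 0.003], [0.991, -0.136, -0.001], [-0.0, 0.003, -1.0]]
contact_force: [-0.2, -0.2, -0.5]
grip_width: 66.3
grip_force: 0.0
```

Call:
apply_moves:
  deltas: [0,0,0,0,25,0,0,0,0,25,0,0,0,0,25,0,0,0,0,25,0,0,0,0,25]

```text
clock: 26.85
tool_pos: [433.3, -81.9, 7.5]
ee_rot: [[0.136, 0.991, 0.004], [0.991, -0.136, -0.001], [-0.0, 0.004, -1.0]]
contact_force: [-0.9, -0.1, 8.3]
grip_width: 43.3
grip_force: 61.0
```

Call:
apply_moves:
  deltas: [0,0,-0.4,0,25,0,0,-0.9,0,25,0,0,-1,0,25,0,0,-1,0,25]

```text
clock: 27.35
tool_pos: [431.1, -81.5, 105.7]
ee_rot: [[0.136, 0.991, 0.0], [0.991, -0.136, 0.0], [0.0, 0.0, -1.0]]
contact_force: [-0.8, 0.1, -5.2]
grip_width: 43.0
grip_force: 65.3
```

```bash
python3 g.py 471.5,-308.3,105,-73.6 
```

```text
[471.5, -308.3, 105.0, -73.6] [-2.19  0.71  0.01] 0.3655
at [431.1  -81.46 105.69] psi -7.81 q [-0.21  0.24  2.05  0.    0.86 -0.08] t 27.35 w 43.01535826637624 [-0.81  0.11 -5.19]
```

Call:
apply_moves:
  deltas: [-0.73,0.24,0,0,25,-0.73,0.24,0,0,25,-0.73,0.24,0,0,25]

```text
clock: 27.72
tool_pos: [444.2, -157.3, 103.8]
ee_rot: [[0.138, 0.99, -0.004], [0.99, -0.138, 0.002], [0.001, -0.004, -1.0]]
contact_force: [-0.3, -0.1, -4.0]
grip_width: 42.9
grip_force: 65.2
```

Call:
apply_moves:
  deltas: [-0.73,0.24,0,0,25,-0.73,0.24,0,0,25,-0.73,0.24,0,0,25]

```text
clock: 28.1
tool_pos: [458.5, -232.0, 104.7]
ee_rot: [[0.137, 0.991, -0.002], [0.991, -0.137, 0.002], [0.002, -0.003, -1.0]]
contact_force: [-0.6, 0.5, -4.4]
grip_width: 42.8
grip_force: 65.2
```

Call:
apply_moves:
  deltas: [-0.73,0.24,0,0.3655,25,-0.73,0.24,0,0.3655,25,-0.73,0.24,0,0.3655,25,-0.73,0.24,0,0.3655,25,-0.73,0.24,0,0.3655,25,-0.73,0.24,0,0.3655,25,-0.73,0.24,0,0.3655,25,-0.73,0.24,0,0.3655,25,-0.73,0.24,0,0.3655,25]

```text
clock: 29.22
tool_pos: [473.1, -307.8, 105.7]
ee_rot: [[0.959, 0.284, -0.0], [0.284, -0.959, 0.0], [-0.0, -0.001, -1.0]]
contact_force: [0.2, -0.8, -4.0]
grip_width: 43.0
grip_force: 65.2
```

```bash
python3 g.py 472.8,-309,38,-73.6 
```

```text
[472.8, -309.0, 38.0, -73.6] [-0.01  0.01  0.68] 0.0006
at [ 473.08 -307.76  105.67] psi -73.5 q [-0.6   0.41  1.77  0.    0.96  0.69] t 29.225 w 42.98488749378305 [ 0.23 -0.75 -3.97]
```

Call:
apply_moves:
  deltas: [-0.006,0.011,0.4,0,25,-0.006,0.011,0.6,0,25,-0.006,0.011,0.65,0,25,-0.006,0.011,0.67,0,25,-0.006,0.011,0.68,0,25,-0.006,0.011,0.68,0,25]

```text
clock: 29.98
tool_pos: [473.3, -309.8, 38.5]
ee_rot: [[0.959, 0.282, 0.001], [0.282, -0.959, -0.001], [0.001, 0.001, -1.0]]
contact_force: [0.7, -0.2, -4.3]
grip_width: 43.6
grip_force: 65.2
```

Call:
apply_moves:
  deltas: [0,0,0.01,0,25,0,0,0.012,0,25,0,0,0.012,0,66,0,0,0.012,0,66,0,0,0.012,0,66,0,0,-0.3,0,66,0,0,-0.8,0,66,0,0,-0.8,0,66]

```text
clock: 30.98
tool_pos: [475.3, -311.1, 121.7]
ee_rot: [[0.959, 0.282, 0.007], [0.282, -0.959, -0.005], [0.006, 0.007, -1.0]]
contact_force: [0.1, 0.0, -0.7]
grip_width: 66.2
grip_force: 0.0
```

```bash
python3 g.py 600.7,-39.5,110,-98.3; python3 - <<'E'
from m import *
im=cv2.cvtColor(snapshot("top"),cv2.COLOR_RGB2BGR)
h=cv2.GaussianBlur(cv2.cvtColor(im,cv2.COLOR_BGR2HSV),(3,3),0)
bk=cv2.inRange(h,(0,150,110),(16,255,255));print("block",np.array(rect(bk,(225,145,295,210),35)))
tb=cv2.inRange(h,(0,0,62),(30,125,130));print("tube",np.array(rect(tb,(225,145,262,210),33)))
cv2.imwrite("pics/t7.png",cv2.resize(im[130:260,210:400],None,fx=4,fy=4,interpolation=0))
E
```

```text
[600.7, -39.5, 110.0, -98.3] [ 1.97 -2.25  0.11] 0.1372
at [ 475.28 -311.15  121.71] psi -73.6 q [-0.6   0.4   1.75  0.    0.99  0.68] t 30.975 w 66.16512675265983 [ 0.06  0.01 -0.66]
block [600.13 -40.32 105.57  48.85  -8.31]
tube [591.72  49.53 131.82  33.46  -8.14]
```

View pics/t7.png

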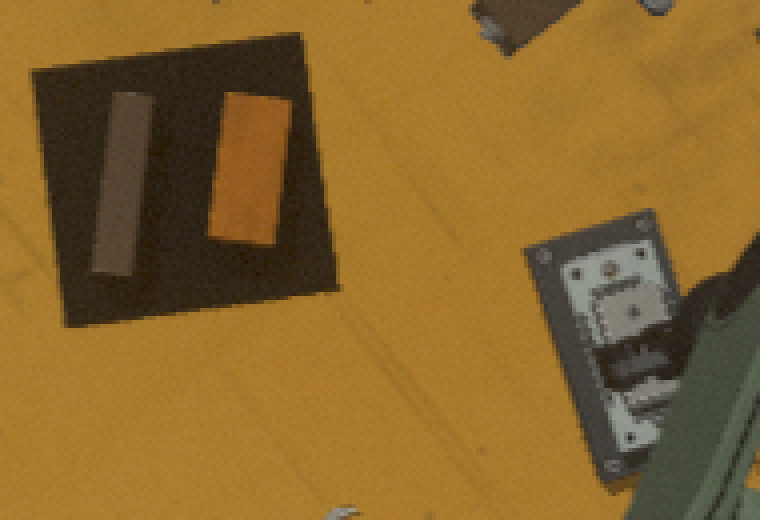

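Workpiece lies inside the fences (crop (640,330)); block and tube lie square on the mat. Fetch the block.

Call:
apply_moves:
  deltas: [0.66,-0.75,0,0,70,0.66,-0.75,0,0,70,0.66,-0.75,0,0,70]

```text
clock: 31.4
tool_pos: [514.9, -216.6, 116.2]
ee_rot: [[0.958, 0.286, -0.003], [0.286, -0.958, 0.002], [-0.002, -0.002, -1.0]]
contact_force: [0.9, -0.0, 0.4]
grip_width: 69.9
grip_force: 0.0
```

Call:
apply_moves:
  deltas: [0.66,-0.75,0,0,70,0.66,-0.75,0,0,70,0.66,-0.75,0,0,70]

```text
clock: 31.78
tool_pos: [557.2, -127.2, 116.6]
ee_rot: [[0.959, 0.285, -0.002], [0.285, -0.959, 0.0], [-0.002, -0.001, -1.0]]
contact_force: [-0.6, -0.5, 0.1]
grip_width: 69.8
grip_force: 0.0
```

Call:
apply_moves:
  deltas: [0.66,-0.75,0.11,0.137,66,0.66,-0.75,0.11,0.137,66,0.66,-0.75,0.11,0.137,66,0.66,-0.75,0.11,0.137,66,0.66,-0.75,0.11,0.137,66,0.66,-0.75,0.11,0.137,66]

```text
clock: 32.52
tool_pos: [599.0, -38.8, 106.8]
ee_rot: [[0.99, -0.145, -0.0], [-0.145, -0.99, -0.0], [-0.0, 0.0, -1.0]]
contact_force: [-0.2, -0.2, -0.2]
grip_width: 66.1
grip_force: 0.0
```

```bash
python3 g.py 600.7,-39.7,19,-98.3
```

```text
[600.7, -39.7, 19.0, -98.3] [0.02 0.01 0.88] -0.0
at [599.05 -38.8  106.76] psi -98.31 q [-0.08  0.46  1.68 -0.    1.    1.63] t 32.525 w 66.14373283864971 [-0.22 -0.22 -0.24]
```

Call:
apply_moves:
  deltas: [0.02,0.01,0.5,0,66,0.02,0.01,0.8,0,66,0.02,0.01,0.88,0,66,0.02,0.01,0.88,0,66,0.02,0.01,0.88,0,30,0.02,0.01,0.88,0,30,0.02,0.01,0.88,0,30,0.02,0.01,0.88,0,30,0.02,0.01,0.88,0,30]

```text
clock: 33.65
tool_pos: [602.6, -39.3, 20.8]
ee_rot: [[0.99, -0.144, 0.004], [-0.144, -0.99, -0.0], [0.004, -0.0, -1.0]]
contact_force: [0.1, -1.4, 6.5]
grip_width: 46.5
grip_force: 63.3
```

Call:
apply_moves:
  deltas: [0,0,-0.4,0,30,0,0,-0.9,0,30,0,0,-0.9,0,30]

```text
clock: 34.02
tool_pos: [604.1, -39.2, 113.5]
ee_rot: [[0.99, -0.144, 0.01], [-0.144, -0.99, -0.001], [0.01, -0.001, -1.0]]
contact_force: [0.5, 0.1, -1.1]
grip_width: 46.8
grip_force: 62.5
```

Call:
apply_moves:
  deltas: [-0.62,-0.89,0,0,30,-0.62,-0.89,0,0,30,-0.62,-0.89,0,0,30]

```text
clock: 34.4
tool_pos: [550.1, 60.1, 107.9]
ee_rot: [[0.99, -0.14, -0.003], [-0.14, -0.99, 0.0], [-0.003, 0.0, -1.0]]
contact_force: [0.3, -0.8, -1.6]
grip_width: 46.7
grip_force: 62.5
```

Call:
apply_moves:
  deltas: [-0.62,-0.89,0,0,30,-0.62,-0.89,0,0,30,-0.62,-0.89,0,0,30]

```text
clock: 34.78
tool_pos: [502.9, 156.2, 108.2]
ee_rot: [[0.99, -0.14, -0.001], [-0.14, -0.99, -0.0], [-0.001, 0.0, -1.0]]
contact_force: [0.4, 0.6, -0.7]
grip_width: 46.6
grip_force: 62.6
```

Call:
apply_moves:
  deltas: [-0.62,-0.89,0,0,30,-0.62,-0.89,0,0,30,-0.62,-0.89,0,0,30,-0.62,-0.89,0,0,30,-0.62,-0.89,0,0,30,-0.62,-0.89,0,0,30]

```text
clock: 35.52
tool_pos: [456.1, 250.8, 108.8]
ee_rot: [[0.989, -0.145, 0.0], [-0.145, -0.989, -0.0], [0.0, 0.0, -1.0]]
contact_force: [-0.7, 0.1, -2.0]
grip_width: 46.1
grip_force: 62.6
```

```bash
python3 g.py 455,251.2,19,-98.3
```

```text
[455.0, 251.2, 19.0, -98.3] [-0.01 -0.    0.9 ] -0.0003
at [456.07 250.83 108.75] psi -98.36 q [ 0.48  0.35  1.87 -0.    0.93  2.2 ] t 35.525 w 46.12774185292125 [-0.72  0.05 -2.03]
```

Call:
apply_moves:
  deltas: [0,0,0.4,0,30,0,0,0.75,0,30,0,0,0.85,0,30,0,0,0.875,0,30,0,0,0.875,0,30,0,0,0.875,0,30,0,0,0.875,0,62,0,0,0.875,0,62,0,0,0.875,0,62,0,0,0.4,0,62,0,0,0,0,62,0,0,0,0,62]

```text
clock: 37.02
tool_pos: [457.5, 252.9, 112.0]
ee_rot: [[0.99, -0.144, 0.007], [-0.144, -0.99, 0.004], [0.006, -0.004, -1.0]]
contact_force: [-0.6, 0.7, -0.1]
grip_width: 62.1
grip_force: 0.0
```

```bash
python3 g.py 591,50.3,109,-98.2
```

```text
[591.0, 50.3, 109.0, -98.2] [1.61 1.81 0.03] -0.0003
at [457.5  252.94 111.97] psi -98.26 q [0.48 0.34 1.86 0.   0.93 2.2 ] t 37.025 w 62.11638751389011 [-0.59  0.7  -0.09]
```

Call:
apply_moves:
  deltas: [0.81,0.9,0,0,52,0.81,0.9,0,0,52,0.81,0.9,0,0,52,0.81,0.9,0,0,52]

```text
clock: 37.52
tool_pos: [521.8, 151.1, 107.8]
ee_rot: [[0.99, -0.144, -0.003], [-0.144, -0.99, -0.0], [-0.002, 0.0, -1.0]]
contact_force: [0.2, 0.4, 0.5]
grip_width: 52.0
grip_force: 0.0
```

Call:
apply_moves:
  deltas: [0.81,0.9,0,0,52,0.81,0.9,0,0,52,0.81,0.9,0,0,52,0.81,0.9,0,0,52,0.81,0.9,0,0,52,0.81,0.9,0,0,52]

```text
clock: 38.28
tool_pos: [589.2, 51.7, 108.9]
ee_rot: [[0.99, -0.142, -0.0], [-0.142, -0.99, 0.0], [-0.0, -0.0, -1.0]]
contact_force: [-0.3, -0.2, -0.3]
grip_width: 51.6
grip_force: 0.0
```

```bash
python3 g.py 591,50.3,21,-98.2;python3 - <<'E'
from m import *
im=cv2.cvtColor(snapshot("top"),cv2.COLOR_RGB2BGR)
h=cv2.GaussianBlur(cv2.cvtColor(im,cv2.COLOR_BGR2HSV),(3,3),0)
H,S,V=[h[...,i].astype(int) for i in range(3)]
print("block",np.array(rect(((H<20)&(S>150)&(V>120)).astype(np.uint8)*255,(157,198,184,249),35)))
E
```

```text
[591.0, 50.3, 21.0, -98.2] [0.02 0.01 0.88] 0.0003
at [589.25  51.74 108.88] psi -98.15 q [0.07 0.45 1.7  0.   1.   1.78] t 38.275 w 51.6313818153565 [-0.35 -0.24 -0.26]
block [453.61 251.84 103.1   46.64  -8.47]
```

Call:
apply_moves:
  deltas: [0.02,0.01,0.5,0,52,0.02,0.01,0.8,0,52,0.02,0.01,0.87,0,52,0.02,0.01,0.87,0,52,0.02,0.01,0.87,0,10,0.02,0.01,0.87,0,10,0.02,0.01,0.87,0,10,0.02,0.01,0.87,0,10,0.02,0.01,0.87,0,10]

```text
clock: 39.45
tool_pos: [593.0, 49.5, 23.7]
ee_rot: [[0.99, -0.144, 0.004], [-0.144, -0.99, 0.001], [0.003, -0.001, -1.0]]
contact_force: [-1.4, 0.8, 6.5]
grip_width: 27.9
grip_force: 60.6
```

Call:
apply_moves:
  deltas: [0,0,-0.4,0,10,0,0,-0.9,0,10,0,0,-0.9,0,10]

```text
clock: 39.83
tool_pos: [594.5, 49.3, 116.1]
ee_rot: [[0.99, -0.144, 0.009], [-0.144, -0.99, 0.001], [0.009, -0.002, -1.0]]
contact_force: [0.5, -0.3, -3.6]
grip_width: 28.2
grip_force: 60.3
```

Call:
apply_moves:
  deltas: [-0.4,-0.76,0,0,10,-0.4,-0.76,0,0,10,-0.4,-0.76,0,0,10]

```text
clock: 40.2
tool_pos: [561.4, 131.3, 110.4]
ee_rot: [[0.99, -0.141, -0.003], [-0.141, -0.99, -0.001], [-0.003, 0.001, -1.0]]
contact_force: [-0.1, -0.4, -3.8]
grip_width: 27.9
grip_force: 60.5
```

Call:
apply_moves:
  deltas: [-0.4,-0.76,0,0,10,-0.4,-0.76,0,0,10,-0.4,-0.76,0,0,10]

```text
clock: 40.58
tool_pos: [533.8, 211.4, 110.9]
ee_rot: [[0.99, -0.142, -0.001], [-0.142, -0.99, -0.001], [-0.001, 0.001, -1.0]]
contact_force: [0.3, -0.3, -3.3]
grip_width: 28.2
grip_force: 60.8
```

Call:
apply_moves:
  deltas: [-0.4,-0.76,0,0,10,-0.4,-0.76,0,0,10,-0.4,-0.76,0,0,10]

```text
clock: 40.95
tool_pos: [505.8, 291.9, 111.2]
ee_rot: [[0.99, -0.142, -0.001], [-0.142, -0.99, -0.001], [-0.0, 0.001, -1.0]]
contact_force: [-0.3, -0.9, -3.1]
grip_width: 27.9
grip_force: 61.0
```

Call:
apply_moves:
  deltas: [-0.4,-0.76,0,0,10,-0.4,-0.76,0,0,10,-0.4,-0.76,0,0,10,-0.4,-0.76,0,0,10,-0.4,-0.76,0,0,10,-0.4,-0.76,0,0,10]

```text
clock: 41.7
tool_pos: [477.5, 372.1, 111.9]
ee_rot: [[0.989, -0.145, 0.0], [-0.145, -0.989, -0.0], [0.0, 0.0, -1.0]]
contact_force: [0.3, -0.6, -3.4]
grip_width: 28.4
grip_force: 61.1
```

```bash
python3 g.py 477.2,375.5,22.5,-98.2
```

```text
[477.2, 375.5, 22.5, -98.2] [-0.01 -0.03  0.89] -0.0007
at [477.53 372.11 111.86] psi -98.33 q [ 0.64  0.46  1.66 -0.    1.02  2.36] t 41.7 w 28.379459302697757 [ 0.28 -0.58 -3.36]
```

Call:
apply_moves:
  deltas: [-0.005,-0.025,0.4,0,10,-0.005,-0.025,0.75,0,10,-0.005,-0.025,0.85,0,10,-0.005,-0.025,0.878,0,10,-0.005,-0.025,0.878,0,10,-0.005,-0.025,0.878,0,10,-0.005,-0.025,0.878,0,45,-0.005,-0.025,0.878,0,45,-0.005,-0.025,0.878,0,45,-0.005,-0.025,0.4,0,45,-0.005,-0.025,0,0,45,-0.005,-0.025,0,0,45]

```text
clock: 43.2
tool_pos: [478.9, 377.0, 115.6]
ee_rot: [[0.99, -0.144, 0.006], [-0.144, -0.99, 0.005], [0.006, -0.006, -1.0]]
contact_force: [-0.3, -0.4, -0.1]
grip_width: 44.8
grip_force: 0.0
```

Call:
apply_moves:
  deltas: [0,1,-0.3,0,45,0,1,-0.3,0,45,0,1,-0.3,0,45,0,1,-0.3,0,45]

```text
clock: 43.7
tool_pos: [462.6, 276.9, 141.2]
ee_rot: [[0.99, -0.144, -0.001], [-0.144, -0.99, 0.0], [-0.001, -0.0, -1.0]]
contact_force: [0.5, 1.2, -0.2]
grip_width: 44.8
grip_force: 0.0
```

Call:
apply_moves:
  deltas: [0,1,0,0,45,0,1,0,0,45,0,1,0,0,45,0,1,0,0,45]

```text
clock: 44.2
tool_pos: [448.8, 178.8, 141.5]
ee_rot: [[0.99, -0.143, 0.0], [-0.143, -0.99, 0.001], [-0.0, -0.001, -1.0]]
contact_force: [0.2, 0.8, -0.1]
grip_width: 44.9
grip_force: 0.0
```

Call:
apply_moves:
  deltas: [0,1,0,0,45,0,1,0,0,45,0,1,0,0,45,0,1,0,0,45,0,1,0,0,45]

```text
clock: 44.82
tool_pos: [434.4, 79.9, 141.7]
ee_rot: [[0.99, -0.142, 0.0], [-0.142, -0.99, 0.0], [0.0, -0.0, -1.0]]
contact_force: [-0.8, -0.4, 0.1]
grip_width: 45.0
grip_force: 0.0
```

```bash
python3 - <<'E'
from m import *
im=cv2.cvtColor(snapshot("top"),cv2.COLOR_RGB2BGR)
h=cv2.GaussianBlur(cv2.cvtColor(im,cv2.COLOR_BGR2HSV),(3,3),0)
H,S,V=[h[...,i].astype(int) for i in range(3)];U=lambda b:b.astype(np.uint8)*255
print("block",np.array(rect(U((H<20)&(S>150)&(V>120)),(157,198,184,249),35)))
print("tube",np.array(rect(U((H<20)&(S<135)&(V>66)),(114,190,134,245),33)))
a=cv2.resize(im[130:265,105:205],None,fx=4,fy=4,interpolation=0);b=cv2.resize(im[130:265,330:420],None,fx=4,fy=4,interpolation=0)
cv2.imwrite("pics/t8.png",np.hstack([a,b]))
E
```

```text
block [453.69 251.63 103.32  47.04  -8.47]
tube [475.56 373.92 126.97  28.39  -8.05]
```

View pics/t8.png

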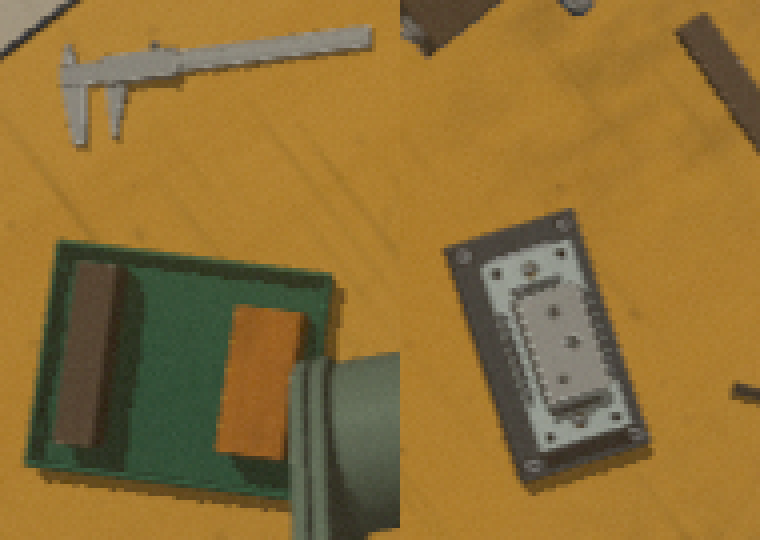

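Block and tube are back within about 1 mm of their start positions, the caliper is untouched, and the workpiece lies centred in the nest at crop (560,345).

```bash
python3 -c "
from plant import job_done
print(job_done())"
```

```text
the job is handed in; nothing more can be done
None
```

I handed the job in at about 45 s of the 136 s. The nest plate is seated on both pins with the workpiece in its nest, the block and tube are back within about 1 mm of where they lay, and the caliper was not moved. This comes from my own camera and force readings, since handing in returned no verdict.

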